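# Weighing-out set-up: mug on the scale, wooden spoon out of the drainer

## Robot

A 7-joint arm with a two-finger parallel gripper is mounted at the origin on a cart in front of the work surface, level with it; the furniture and walls round the work are solid. World frame = base frame: x ahead of the robot, y to its left, z up, the work surface at z = 0. Lengths are in m, angles in rad, forces in N, time in s.
With the tool pointing down it reaches from about 0.35 to 0.9 m from the base axis. Payload 8.1 kg.
Tool frame: the origin (TCP) lies at the very end of the fingers, on their centre line; the grasp point (between the pads) lies arm.hold_point_z behind it (arm.hold_point_z is the distance from the TCP to the grasp point, in m); z points along the fingers, y is the line along which they close (so a half turn about z gives the same grasp; the last joint's range is limited). The gripper opens to 92 mm and grips with 3 to 60 N. Pads are 19 mm wide; open, the fingers measure 130 mm over their backs; the gripper's body (75 mm by 190 mm) begins 47 mm behind the grasp point.
Start: joints at [1.087, 0.434, 0.025, 1.573, -0.012, 1.134, -0.075], TCP at [0.232, -0.58, 0.227] pointing down, gripper open.
Joint ranges: [-2.62, 2.62], [-0.44, 2.09], [-1.27, 1.32], [0.08, 2.57], [-1.32, 4.46], [0.12, 2], [-2.74, 2.74]. Speed limits (rad/s): [2.22, 2.22, 3.01, 3.01, 3.14, 3.14, 3.14].

## Interface

Orientations are given as [roll, pitch, yaw] about the fixed x, y, z axes, in that order (R = Rz(yaw) Ry(pitch) Rx(roll)).
In Python, from bench import arm, optics gives the robot as it stands. Calls block until the motion is done:
- arm.move_ptp(position, orientation): joint-space move of the TCP to a pose.
- arm.line_to(position, rotation=None, velocity=0.15, f_stop=None): straight line of the TCP; rotation=None keeps the orientation; velocity is the mean speed in m/s. With f_stop (N) it stops when the force on the tool has changed by that much, and returns True; else False.
- arm.goto_joints(angles): joint-space move.
- arm.gripper_to(opening): opening from 0.0 (shut) to 1.0 (fully open); the grip force is fixed at half the most; returns when the fingers have stopped.
- arm.hold(seconds).
- arm.ik(position, orientation): joint angles nearest the present ones, or None.
- arm.sense(): the state.
- optics.grab_frame(name): name is "scene" or "side" or "wrist"; returns (picture, depth): 480x640x3 uint8, red, green, blue; 480x640 float32, m along the optical axis (not along the pixel's ray), 0 where there is no reading.
- optics.camera_params(name): a dict with "K" (3x3 intrinsics, pixels), "R" (3x3) and "t" (3): a world point X has camera coordinates R X + t; the wrist camera has in their place "mount" (4x4, takes a point from camera to tool coordinates, whose origin is the TCP and whose axes are the flange's). Camera axes: x right, y down, z forward; pixel columns grow to the right and rows downward; lengths in m; the calibration is good to about 2 mm. A picture is of the moment at which its call begins: read the wrist's pose just before it. camera_params takes no time and is no camera call.
A pose or a line that the arm cannot do raises arm.MotionError and nothing moves.
- arm.close_job(): hands the job in; it is judged then, once.
The state is a dict: "time": time; "joint_positions": joint angles; "joint_velocities": joint speeds; "tau": joint torques, N m; "tcp_pos": TCP position; "ee_rot": TCP orientation; "force": force on the tool from outside, world axes, zero at the start; "moment": the same for the moment, N m; "width": opening from 0.0 (shut) to 1.0 (fully open); "grip_force": force on a finger pad.
Only numpy, scipy, OpenCV 4.12 (cv2) and the standard library are available. Lean on these libraries where they do the work, as an engineer would, in place of code of your own. Each camera call takes 0.05 s, during which the arm holds its last target. There are 200 camera calls.

## Task

First stand the mug upright in the middle of the kitchen scale's pan, gently so that the pan is not driven onto its stop, and let go of it. Then take the wooden spoon out of the dish drainer (it is longer than the opening in front of the cup shelf: tilt it out handle first) and finish still holding it in the gripper, ready to weigh out jam: its bowl over the mug, a few centimetres above the rim, the spoon touching nothing else. Leave the glass on the cup shelf and the jam jar where they are.

Things in the scene. Friction and masses are not known exactly. Their poses are not given: they have to be found in the camera images.
- mug: small green mug, upright: round body 65 mm across at the rim, 52 mm high, narrower at the foot; loop handle on its -y side, 94 mm long over all. Origin on the underside, under the middle of that length; z up; the round body's axis is at y = +14.5 mm. Grip it across the body near the rim, fingers closing along its x axis. About 0.1 to 0.2 kg
- mug_mid (a point): centre of the round body of the mug, on its underside
- scale: fixed spring kitchen scale: grey housing 115 mm deep (x) x 160 mm wide (y) x 53 mm high, round dial with a pointer on its front (-x) face, round steel pan on a stem above it. Origin on the worktop under the centre
- pan_mid (a point): centre of the flat top of the steel pan, 75 mm above the worktop with nothing on it; the pan is 124 mm in diameter, flat to 57 mm from its centre, with a 3 mm lip
- scale_pan (a joint): how far the pan is pressed down, m: 0 empty, about 0.0016 to 0.0031 under the mug alone, 0.015 at its stop; spring 600 N/m, so about 9 N reaches the stop
- wooden_spoon: plain wooden spoon 295 mm long (x), 14 mm thick, lying flat in the drainer: bowl 46 mm wide (y) at its +x end, under the cup shelf; slender handle to -x, towards the drainer's front. Origin at mid-length on the underside; z up. 45 g. Collides as its convex hull: 22 mm wide at x = -55 mm, rounded, widest about 6 mm above the underside, so grip it low
- spoon_bowl (a point): middle of the spoon's bowl, at x = +120 mm of the spoon, 7 mm above its underside
- spoon_handle_end (a point): end of the handle, at x = -147 mm of the spoon, 7 mm above its underside
- drainer: fixed steel-wire dish drainer on a grey tray (352 x 232 mm); front (-x) towards the robot; origin on the worktop under its centre. Inside: x -158 to +158, y -98 to +98 mm; the floor is 30 mm, the rim of the close wire walls 96 mm above the worktop. A flat wire cup shelf covers the rear from x = +50 mm to the back, underside at 96, top at 102 mm. Open above: 208 x 196 mm in front of it
- opening_mid (a point): centre of the opening in front of the cup shelf, at rim height: 54 mm in front of the drainer's centre, 96 mm above the worktop
- tumbler: clear drinking glass standing on the cup shelf, 80 mm in diameter, 91 mm high; origin under its centre. Not to be disturbed
- jam_jar: lidded jam jar left of the scale, 71 mm across, 110 mm high; origin under its centre. Not to be disturbed

How it is judged:
On the way, in this order (a step that is already met when the one before it is completed fails the run):
1. the mug stands upright in the middle of the pan and is let go (horizontal distance between mug_mid and pan_mid below 0.02 m and angle between mug's own z axis and vertical below 0.1 rad and contact force between mug and scale above 0.4 N and contact force between the fingers and mug below 0.05 N), for 0.3 s.
2. the spoon has been lifted out of the drainer: in the gripper, both ends above the rim, touching no part of the drainer (contact force between the fingers and wooden_spoon above 2 N and contact force between wooden_spoon and drainer below 0.05 N and height (world z) of spoon_bowl above 0.12 m and height (world z) of spoon_handle_end above 0.11 m), for 0.1 s.
At the end, for the whole second after the job is handed in: Mug upright on the pan, centred within 20 mm, let go, pan 1-5 mm down; spoon held still in the gripper, bowl middle within 35 mm of the mug's centre seen from above and below 225 mm high, bowl and handle end above 140 mm (15 mm over the rim), touching neither drainer, mug, scale nor jar (all of step 1 and contact force between the fingers and wooden_spoon above 2 N and contact force between wooden_spoon and drainer below 0.05 N and value of joint scale_pan between 0.001 and 0.005 m and horizontal distance between spoon_bowl and mug_mid below 0.035 m and height (world z) of spoon_bowl between 0.14 and 0.225 m and height (world z) of spoon_handle_end above 0.14 m and contact force between wooden_spoon and mug below 0.05 N and contact force between wooden_spoon and scale below 0.05 N and contact force between wooden_spoon and jam_jar below 0.05 N and linear speed of wooden_spoon below 0.05 m/s and linear speed of mug below 0.03 m/s); the arm keeps its last pose, push and grip.
It fails at once if the glass on the cup shelf is shifted by more than 25 mm (distance of tumbler from where it was at the start of the episode above 0.025 m).
It fails at once if the jam jar is shifted by more than 25 mm (distance of jam_jar from where it was at the start of the episode above 0.025 m).
It fails at once if the mug is tipped over (angle between mug's own z axis and vertical above 0.8 rad).
It fails at once if the pan is driven down onto its stop (value of joint scale_pan above 0.0142 m).
It also fails if it takes over 58 s, if anything falls off the work surface, if the arm or the gripper's body presses on something with over 40 N, if the wrist force passes 120 N, or if a joint passes its speed limit or range.

## Working session

There is one attempt and no reset: what is moved stays moved. The work goes in short steps, each a Python script; the robot and the scene stay as the last script left them, time stands still between calls to the robot, and variables do not carry over. Pictures are saved under pics/ and viewed, at most 10 in all, crops included, and the job is handed in when it is done.

```bash
ls; mkdir -p pics; python3 - <<'E'
from bench import arm, optics
import cv2, numpy as np
for n in ("scene","side"):
    p,d=optics.grab_frame(n); np.savez("pics/"+n,p=p,d=d); cv2.imwrite(f"pics/{n}.png",p[:,:,::-1])
    c=optics.camera_params(n); print(n,c["K"].tolist(),(-c["R"].T@c["t"]).round(3),c["R"][2].round(2),(d>0).mean())
print(arm.hold_point_z, arm.sense())
print(optics.camera_params("wrist")["mount"])
E
```

```text
pics
scene [[489.73120450456764, 0.0, 323.0011733486994], [0.0, 489.73120450456764, 236.04678732214887], [0.0, 0.0, 1.0]] [ 0.178 -0.801  1.213] [ 0.25  0.58 -0.78] 0.9721809895833333
side [[434.96365824488464, 0.0, 323.7043159324281], [0.0, 434.96365824488464, 241.27143901397713], [0.0, 0.0, 1.0]] [0.092 0.962 0.6  ] [ 0.4  -0.79 -0.45] 0.962060546875
0.0188 {'time': 0.1, 'joint_positions': array([ 1.08740435,  0.43514547,  0.02495343,  1.57398433, -0.01159488,
        1.13397774, -0.07509097]), 'joint_velocities': array([ 1.12822081e-03, -3.82278471e-03,  5.81781424e-04, -3.63878534e-03,
        1.70872635e-03,  8.99622568e-05,  7.29582975e-04]), 'tau': array([ 2.65591036e-03, -6.69127536e+01,  9.87702124e-01, -3.15143681e+01,
       -6.05938537e-02,  3.73659551e-02,  4.73667603e-05]), 'tcp_pos': array([ 0.23208272, -0.57983821,  0.2260365 ]), 'ee_rot': array([-3.14022796e+00,  1.21372967e-04,  3.80752373e-01]), 'force': array([-0.17528697,  0.48611845, -0.4484208 ]), 'moment': array([ 0.02228042, -0.0028846 ,  0.06744823]), 'grip_force': 0.0, 'width': 0.9998071275374274}
[[-1.12940949e-03 -9.50763303e-01 -3.09915902e-01  8.49383695e-02]
 [ 9.99999317e-01 -1.16660629e-03 -6.53153392e-05 -4.33999815e-04]
 [-2.99450414e-04 -3.09915764e-01  9.50763972e-01 -1.58039205e-01]
 [ 0.00000000e+00  0.00000000e+00  0.00000000e+00  1.00000000e+00]]
```

View pics/scene.png

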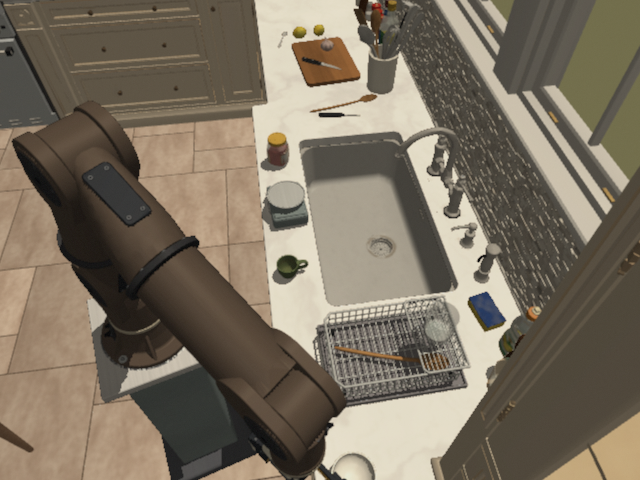

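View pics/side.png

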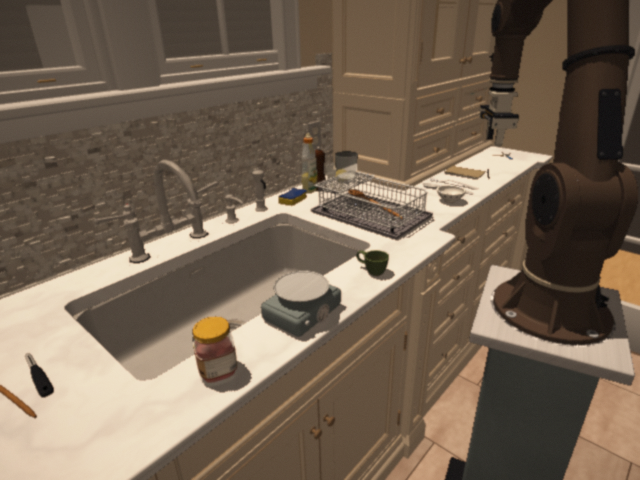

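The scene picture shows the mug at (290,267) with its handle to the right, and the pan at (286,195). The jar is at (277,150). The drainer is around (392,345), with the spoon running from (337,348) to (445,362) and the glass at (437,330).

```bash
cat > h.py <<'E'
import numpy as np, cv2
from bench import arm, optics
def cloud(d,c):
    v,u=np.indices(d.shape); K=c["K"]
    P=np.dstack([(u-K[0,2])/K[0,0]*d,(v-K[1,2])/K[1,1]*d,d])
    W=(P-np.asarray(c["t"]).ravel())@c["R"]; W[d<=0]=np.nan
    return W
def plane(uv,z,c):
    uv=np.atleast_2d(uv).astype(float); K=c["K"]
    r=np.c_[(uv-[K[0,2],K[1,2]])/[K[0,0],K[1,1]],np.ones(len(uv))]@c["R"]
    o=-c["R"].T@np.asarray(c["t"]).ravel()
    return o+r*((z-o[2])/r[:,2])[:,None]
def circ(xy):
    s=np.linalg.lstsq(np.c_[2*xy,np.ones(len(xy))],(xy**2).sum(1),rcond=None)[0]
    return s[:2],np.sqrt(s[2]+s[:2]@s[:2])
E
python3 - <<'E'
from h import *
def box(W,x0,y0,x1,y1):
    m=np.zeros(W.shape[:2],bool); m[y0:y1,x0:x1]=1; return m
for n in("scene","side"):
    f=np.load(f"pics/{n}.npz");p,d=f["p"],f["d"];c=optics.camera_params(n);W=cloud(d,c)
    hsv=cv2.cvtColor(p,cv2.COLOR_RGB2HSV)
    mb,sb,jb,db=dict(scene=[(265,245,325,290),(255,170,320,235),(255,125,300,172),(305,285,480,415)],side=[(345,235,400,290),(250,260,350,340),(185,310,245,390),(300,140,445,240)])[n]
    m=box(W,*mb)&(W[...,2]>0.008)&(W[...,2]<.08); q=W[m]
    print(n,"mug",len(q),q.min(0).round(4),q.max(0).round(4),np.median(q,0).round(4))
    t=q[(q[:,2]>0.044)]; r=cv2.minEnclosingCircle(t[:,:2].astype(np.float32)); print(" rim",len(t),r, t.min(0),t.max(0))
    m=box(W,*sb)&(W[...,2]>0.066)&(W[...,2]<.09); t=W[m]
    print(" pan",len(t),cv2.minEnclosingCircle(t[:,:2].astype(np.float32)),np.median(t,0).round(4))
    m=box(W,*sb)&(W[...,2]>0.04)&(W[...,2]<.058); t=W[m]; print(" housing",cv2.minAreaRect(t[:,:2].astype(np.float32)))
    m=box(W,*jb)&(W[...,2]>0.09)&(W[...,2]<.13); t=W[m]; print(" jar",cv2.minEnclosingCircle(t[:,:2].astype(np.float32)))
    m=box(W,*db)&(W[...,2]>0.09)&(W[...,2]<.106); t=W[m]; print(" rimdr",len(t),cv2.minAreaRect(t[:,:2].astype(np.float32)))
    m=box(W,*db)&(W[...,2]>0.006)&(W[...,2]<.106); t=W[m]; print(" drainer",cv2.minAreaRect(t[:,:2].astype(np.float32)))
    m=box(W,*db)&(hsv[...,0]<18)&(hsv[...,1]>110)&(hsv[...,2]>80)&(W[...,2]<.09); t=W[m]
    k,l,st,ce=cv2.connectedComponentsWithStats(m.astype(np.uint8)); print(" spoon",st[1:][st[1:,4]>15].tolist())
    b=plane(np.argwhere(m)[:,::-1],0.042,c)[:,:2]; mu=np.median(b,0)
    print("  z",np.percentile(t[:,2],[5,50,95]).round(4),cv2.fitLine(b.astype(np.float32),cv2.DIST_HUBER,0,.01,.01).ravel())
    i=np.argsort(b[:,0]); print("  ends",b[i[:5]].mean(0),b[i[-5:]].mean(0))
    # mug by colour
    m=box(W,*mb)&(hsv[...,2]<110)&(W[...,2]>.004); 
    cv2.imwrite(f"pics/z_{n}.png",cv2.resize(p[db[1]:db[3],db[0]:db[2],::-1],None,fx=4,fy=4,interpolation=2))
E
```

```text
scene mug 460 [ 0.3878 -0.0214  0.008 ] [0.4793 0.0448 0.0564] [0.4283 0.0169 0.0343]
 rim 150 ((0.43115323781967163, 0.005271552130579948), 0.043722283095121384) [ 0.38782268 -0.02139226  0.04403414] [0.47448381 0.04484934 0.05639039]
 pan 852 ((0.5095295310020447, 0.25254034996032715), 0.06451671570539474) [0.5103 0.2524 0.0744]
 housing ((0.5069633722305298, 0.2507725954055786), (0.16917787492275238, 0.11735314875841141), 80.28881072998047)
 jar ((0.5660519599914551, 0.48246774077415466), 0.03951215744018555)
 rimdr 1791 ((0.5733182430267334, -0.34546786546707153), (0.2123342901468277, 0.332265704870224), 76.05413818359375)
 drainer ((0.5937420129776001, -0.3430800437927246), (0.3382803499698639, 0.4877117872238159), 65.27788543701172)
 spoon [[335, 346, 69, 14, 242], [436, 356, 5, 10, 21], [428, 361, 4, 9, 16]]
  z [0.0297 0.0392 0.0434] [ 0.84238887 -0.5388701   0.5542534  -0.35770276]
  ends [ 0.44164765 -0.28272084] [ 0.68629974 -0.43007737]
side mug 585 [ 0.3866 -0.2029  0.0082] [0.4787 0.0503 0.0535] [0.4237 0.0157 0.0356]
 rim 159 ((0.4290670156478882, 0.01815168745815754), 0.0430094450712204) [ 0.38657187 -0.01588309  0.04408109] [0.4715622  0.0502739  0.05351426]
 pan 1366 ((0.5084802508354187, 0.25856614112854004), 0.0635845884680748) [0.5078 0.2582 0.074 ]
 housing ((0.5005815029144287, 0.2618939280509949), (0.1641954481601715, 0.10983841121196747), 73.0370101928711)
 jar ((0.5632902383804321, 0.49304085969924927), 0.033925507217645645)
 rimdr 1198 ((0.6813353896141052, -0.5535668730735779), (0.5324275493621826, 0.7507675290107727), 7.161384582519531)
 drainer ((0.6537185311317444, -0.5262000560760498), (0.5718197822570801, 0.7651214003562927), 12.344353675842285)
 spoon [[349, 190, 15, 6, 56], [367, 198, 11, 5, 25], [383, 207, 19, 12, 54]]
  z [0.0077 0.0378 0.0818] [ 0.82538646 -0.5645681   0.55780727 -0.3478041 ]
  ends [ 0.4438289 -0.2681024] [ 0.69835673 -0.49940602]
```

View pics/z_scene.png

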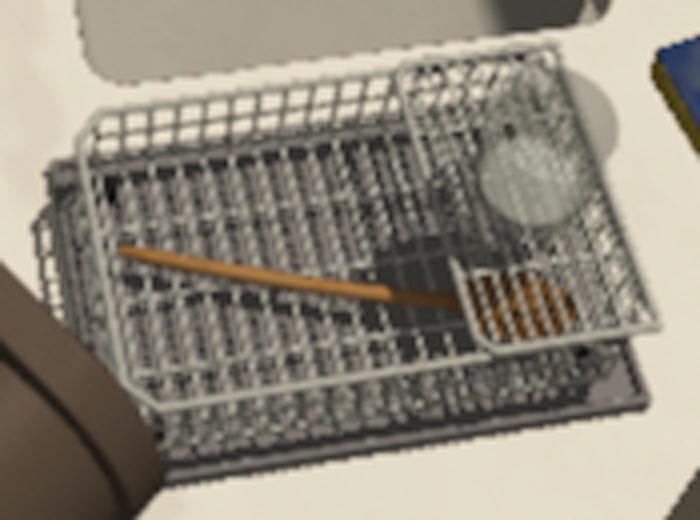

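```bash
python3 - <<'E'
from h import *
for n,(x0,y0,x1,y1) in dict(scene=(255,170,320,215),side=(265,262,340,310)).items():
    f=np.load(f"pics/{n}.npz");c=optics.camera_params(n);W=cloud(f["d"],c)
    m=np.zeros(W.shape[:2],np.uint8); m[y0:y1,x0:x1]=(W[y0:y1,x0:x1,2]>.066)&(W[y0:y1,x0:x1,2]<.09)
    k=max(cv2.findContours(m,0,1)[0],key=len)[:,0]
    h=cv2.convexHull(k)[:,0]
    print(n,circ(plane(h,0.077,c)[:,:2]),cv2.boundingRect(k))
arm.move_ptp([0.42,0.015,0.20],[np.pi,0,0])
s=arm.sense(); p,d=optics.grab_frame("wrist"); np.savez("pics/w1",p=p,d=d,pos=s["tcp_pos"],rot=s["ee_rot"]); cv2.imwrite("pics/w1.png",p[:,:,::-1])
print(s["time"],s["tcp_pos"],s["ee_rot"],s["joint_positions"])
E
cat >> h.py <<'E'
def wrist_cam(pos,rot):
    from scipy.spatial.transform import Rotation as Ro
    c=optics.camera_params("wrist"); T=np.eye(4); T[:3,:3]=Ro.from_euler("xyz",rot).as_matrix(); T[:3,3]=pos
    M=np.linalg.inv(T@c["mount"]); return dict(K=c["K"],R=M[:3,:3],t=M[:3,3])
E
```

```text
scene (array([0.50970378, 0.25207606]), np.float64(0.06194584083257404)) (268, 181, 38, 28)
side (array([0.50703443, 0.25941986]), np.float64(0.06217432999921212)) (273, 271, 56, 31)
2.3333 [0.42026714 0.01432585 0.20001162] [ 3.14149955e+00 -7.23805709e-05 -1.07504508e-03] [ 0.29792227  0.17510386 -0.51691159  2.04322887  0.10629558  0.94839016
 -1.8463859 ]
```

View pics/w1.png

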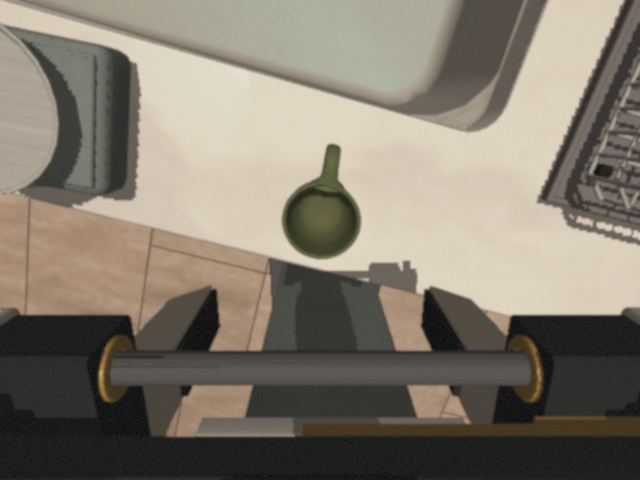

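The wrist view shows the mug body centred at about (321,219), with the handle pointing to (333,147). The pan's edge is at the left and the drainer's corner is at upper right.

```bash
python3 - <<'E'
from h import *
f=np.load("pics/w1.npz");p=f["p"];c=wrist_cam(f["pos"],f["rot"]);hsv=cv2.cvtColor(p,cv2.COLOR_RGB2HSV)
m=((hsv[...,0]>25)&(hsv[...,0]<50)&(hsv[...,1]>80)).astype(np.uint8); m[:130]=0;m[265:]=0;m[:,:260]=0;m[:,400:]=0
k=max(cv2.findContours(m,0,1)[0],key=len); m[:]=0; cv2.drawContours(m,[k],-1,1,-1)
b=cv2.morphologyEx(m,cv2.MORPH_OPEN,cv2.getStructuringElement(2,(45,45)))
kb=max(cv2.findContours(b,0,1)[0],key=len)[:,0]
ce,r=circ(plane(kb,0.052,c)[:,:2]); print("rim",ce,r)
h=m.copy(); h[cv2.dilate(b,np.ones((7,7)))>0]=0; hv=np.argwhere(h)[:,::-1]
H=plane(hv,0.03,c)[:,:2]; print(len(H),H.mean(0),H.max(0)); dv=H.mean(0)-ce; print("handle ang",np.degrees(np.arctan2(dv[1],dv[0])))
W=cloud(f["d"],c); print("rim z",np.nanpercentile(W[m>0][:,2],[5,50,98]),"table z",W[200,450])
E
```

```text
rim [0.4215666  0.01370487] 0.02954602599894401
375 [0.45774561 0.00734061] [0.47734276 0.03283199]
handle ang -9.976856044760535
rim z [0.00739508 0.02360828 0.0524566 ] table z [ 0.42555392 -0.1059588   0.00066964]
```

```bash
python3 - <<'E'
from h import *
a=[np.pi,0,np.radians(-10)]; m=np.array([0.4216,0.0137]); pn=np.array([0.5085,0.2555]); zg=0.022
arm.line_to([*m,0.09],a,velocity=.12)
print(arm.line_to([*m,zg],velocity=.06,f_stop=8)); s0=arm.sense(); print(s0["tcp_pos"])
arm.gripper_to(0.3); s=arm.sense(); print(s["width"],s["grip_force"],s["force"]-s0["force"])
arm.line_to([*m,zg+.13],velocity=.12); print(arm.sense()["force"]-s0["force"])
arm.line_to([*pn,zg+.13],velocity=.15)
arm.line_to([*pn,zg+.083],velocity=.08); arm.hold(.3); f0=arm.sense()["force"]
print(arm.line_to([*pn,zg+.0735],velocity=.015,f_stop=2.5)); s=arm.sense(); print(s["tcp_pos"],s["force"]-f0,s["time"],s["width"])
p,d=optics.grab_frame("side"); cv2.imwrite("pics/place.png",cv2.resize(p[200:360,200:440,::-1],None,fx=3,fy=3))
E
```

```text
False
[0.42186254 0.01372361 0.02230024]
0.6759346862771596 30.000041946186684 [-0.35805124  1.27325517  0.95835543]
[-1.58872601  0.75519185 -1.56153853]
False
[0.50848024 0.25545011 0.09550897] [-0.61528828 -0.23451347  1.11903476] 10.25 0.6748401975436307
```

View pics/place.png

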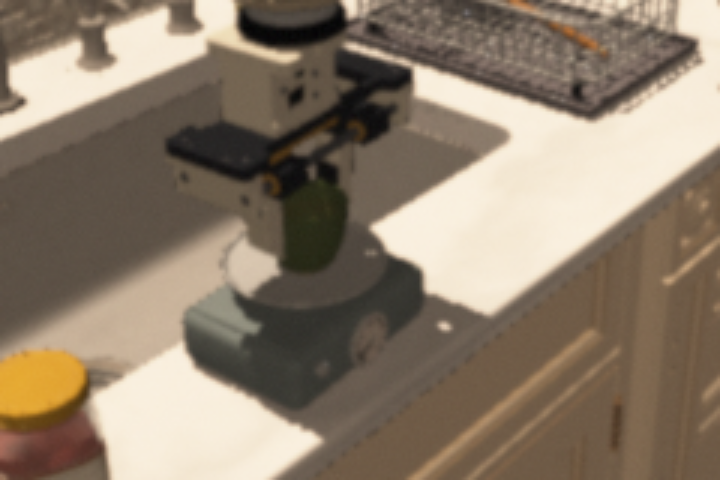

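The mug stands on the pan roughly centred, held upright, and the force reads +1.1 N. I'll release it, check it from above, then look at the drainer.

```bash
python3 - <<'E'
from h import *
arm.gripper_to(1.0); pn=[0.5085,0.2555]
arm.line_to([*pn,.20],velocity=.12)
arm.hold(.2); s=arm.sense(); p,d=optics.grab_frame("wrist"); np.savez("pics/w2",p=p,d=d,pos=s["tcp_pos"],rot=s["ee_rot"])
arm.line_to([*pn,.30],velocity=.25)
arm.move_ptp([.56,-.36,.33],[np.pi,0,-0.565]); arm.hold(.2)
s=arm.sense(); p3,d=optics.grab_frame("wrist"); np.savez("pics/w3",p=p3,d=d,pos=s["tcp_pos"],rot=s["ee_rot"]); cv2.imwrite("pics/w23.png",np.vstack([p3[:,:,::-1]]))
print(s["time"],s["joint_positions"])
c=wrist_cam(*[np.load("pics/w2.npz")[k] for k in("pos","rot")]); hsv=cv2.cvtColor(p,cv2.COLOR_RGB2HSV)
m=((hsv[...,0]>25)&(hsv[...,0]<50)&(hsv[...,1]>80)).astype(np.uint8); m[300:]=0
k=max(cv2.findContours(m,0,1)[0],key=len); m[:]=0; cv2.drawContours(m,[k],-1,1,-1)
b=cv2.morphologyEx(m,cv2.MORPH_OPEN,cv2.getStructuringElement(2,(45,45)))
kb=max(cv2.findContours(b,0,1)[0],key=len)[:,0]; print("mug rim",circ(plane(kb,0.125,c)[:,:2]))
W=cloud(np.load("pics/w2.npz")["d"],c); q=W[(W[...,2]>.066)&(W[...,2]<.082)]; q=q[np.hypot(*(q[:,:2]-pn).T)<.08]
print("pan",len(q),q.min(0),q.max(0),np.median(q,0)); q=W[(m>0)]; print("rim z",np.nanpercentile(q[:,2],[50,98]))
E
```

```text
15.225 [ 0.64824539  0.4662257  -0.25869409  1.2782775   0.11651903  1.41153532
 -1.73691347]
mug rim (array([0.51261162, 0.25506364]), np.float64(0.02804496131344865))
pan 12561 [0.44599717 0.19400793 0.07121377] [0.56957569 0.31724399 0.08199987] [0.52433392 0.25368518 0.074015  ]
rim z [0.09737704 0.12615711]
```

View pics/w23.png

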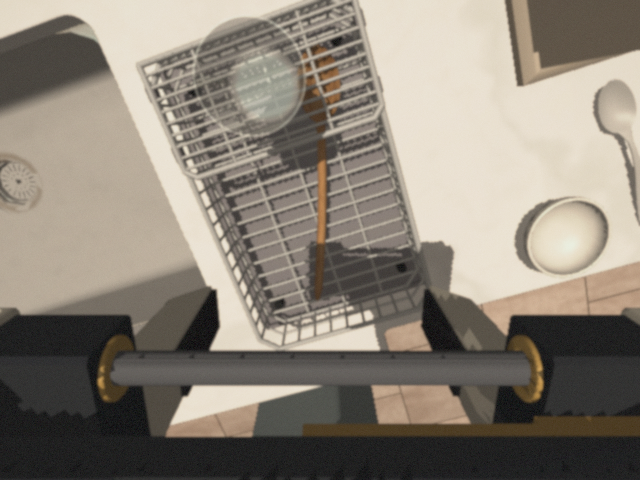

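The mug is about 5 mm from the pan's centre. The wrist view shows the spoon handle from (317,297) up to about (323,140), with the bowl around (322,85) under the shelf. The shelf's front edge runs (195,175)–(382,105). The glass base is around (268,92), left of the bowl.

```bash
python3 - <<'E'
from h import *
f=np.load("pics/w3.npz");p=f["p"];c=wrist_cam(f["pos"],f["rot"]);hsv=cv2.cvtColor(p,cv2.COLOR_RGB2HSV)
m=((hsv[...,0]<20)&(hsv[...,1]>110)).astype(np.uint8); m[310:]=0; m[:,:295]=0; m[:,350:]=0
hm=m.copy(); hm[:140]=0
uv=np.argwhere(hm)[:,::-1]; B=plane(uv,.040,c)[:,:2]; l=cv2.fitLine(B.astype(np.float32),cv2.DIST_HUBER,0,.01,.01).ravel(); dv=l[:2]*np.sign(l[0])
t=(B-l[2:])@dv; e=l[2:]+dv*t.min(); print("dir",dv,np.degrees(np.arctan2(dv[1],dv[0])),"handle end",e)
B2=plane(np.argwhere(m)[:,::-1],.040,c)[:,:2]; t2=(B2-e)@dv; o=(B2-e)@[-dv[1],dv[0]]
for a in range(0,300,25):
    k=(t2*1e3>=a)&(t2*1e3<a+25); print(a,k.sum(),*(np.percentile(o[k]*1e3,[2,50,98]).round(1) if k.any() else ()))
W=cloud(f["d"],c); z=W[hm>0][:,2]; print("spoon z",np.nanpercentile(z,[10,50,90]))
print("rim L/R pts",plane([[140,65],[265,345],[358,0],[428,295]],.096,c)[:,:2].round(4).tolist())
print("shelf front",plane([[195,175],[382,105]],.102,c)[:,:2].round(4).tolist())
q=plane([[268,92],[233,92],[303,92]],.104,c)[:,:2]; print("glass base",q.round(4).tolist())
E
```

```text
dir [ 0.83181876 -0.5550474 ] -33.713974 handle end [ 0.44223594 -0.28125548]
0 96 -2.4 1.3 5.0
25 114 -3.3 0.5 4.3
50 135 -4.0 -0.1 3.7
75 151 -5.5 -0.8 3.8
100 164 -5.1 -1.1 3.6
125 165 -5.2 -0.6 4.0
150 176 -3.8 0.2 4.6
175 118 -2.0 1.4 5.1
200 115 -10.2 3.5 11.2
225 349 -15.3 6.3 20.1
250 330 -14.9 -0.9 18.9
275 158 -7.7 4.9 22.6
spoon z [0.03959218 0.04136156 0.0428799 ]
rim L/R pts [[0.7545, -0.2849], [0.4484, -0.2119], [0.6922, -0.4812], [0.4045, -0.4006]]
shelf front [[0.647, -0.2672], [0.6053, -0.4551]]
glass base [[0.6714, -0.3719], [0.6886, -0.3447], [0.6542, -0.3991]]
```

```bash
cat >> h.py <<'E'
from scipy.spatial.transform import Rotation as Ro
PSI=np.radians(-33.3)
E0=np.array([.4422,-.2810]); D=np.array([np.cos(PSI),np.sin(PSI)])
def rot(psi,th):   # tool x towards the handle; th = handle-up tilt
    n=[-np.sin(psi),np.cos(psi),0]
    return (Ro.from_rotvec(np.array(n)*th)*Ro.from_euler("xyz",[np.pi,0,psi+np.pi]))
def spoon_pose(bowl_end,psi,th,off=.005,L=.203):
    R=rot(psi,th); d=np.array([np.cos(psi)*np.cos(th),np.sin(psi)*np.cos(th),-np.sin(th)])
    return np.asarray(bowl_end)-L*d+off*R.as_matrix()[:,2], R.as_euler("xyz"), d
E
python3 - <<'E'
from h import *
O=np.array([*(E0+.295*D),.037])
p0,r0,_=spoon_pose(O,PSI,0); print(p0,r0)
arm.gripper_to(.5)
arm.move_ptp([p0[0],p0[1],.25],r0); print(arm.sense()["joint_positions"],arm.sense()["time"])
# feasibility
th=np.radians(16); p,r,d=spoon_pose(O+[0,0,.004],PSI,th); print(arm.ik(p,r) is not None, arm.ik(p-.13*d,r) is not None)
for deg in (20,35,50,65):
    psi=np.radians(deg); be=np.array([.5126+.0275*np.cos(psi),.2551+.0275*np.sin(psi),.178]); p,r,_=spoon_pose(be,psi,0); print(deg,p,arm.ik(p,r))
s=arm.sense(); pp,dd=optics.grab_frame("wrist"); np.savez("pics/w4",p=pp,d=dd,pos=s["tcp_pos"],rot=s["ee_rot"])
c=wrist_cam(s["tcp_pos"],s["ee_rot"]); hsv=cv2.cvtColor(pp,cv2.COLOR_RGB2HSV)
m=((hsv[...,0]<20)&(hsv[...,1]>110)); B=plane(np.argwhere(m)[:,::-1],.040,c)[:,:2]-E0; t=B@D; o=B@[-D[1],D[0]]
for a in range(0,200,20):
    k=(t*1e3>=a)&(t*1e3<a+20)&(abs(o)<.03); print(a,k.sum(),*(np.percentile(o[k]*1e3,[5,50,95]).round(1) if k.any() else ()))
E
```

```text
[ 0.51909428 -0.3315101   0.032     ] [3.14159265 0.         2.56039801]
[ 1.0730445   0.56993034 -0.93819124  1.50893556  0.46848287  1.30119003
  1.0735808 ] 18.55
True True
20 [0.34768395 0.19507546 0.173     ] [ 0.33321411  0.3376643  -1.17042147  2.09485114  0.38527209  0.94723245
  0.87141624]
35 [0.36883882 0.15443734 0.173     ] [ 0.44495569  0.33951941 -1.16812101  2.09252731  0.38670878  0.94828433
  1.24699923]
50 [0.39979077 0.1206592  0.173     ] [ 0.45193127  0.33218461 -1.05250586  2.060381    0.35751427  0.94329188
  1.65150659]
65 [0.4384305  0.09604298 0.173     ] [ 0.49910014  0.39838056 -1.05429678  1.99532977  0.41725379  0.98338542
  1.94489271]
0 201 -3.0 0.6 4.2
20 211 -4.0 -0.3 3.7
40 216 -5.0 -0.4 3.3
60 209 -5.2 -1.4 2.4
80 195 -6.3 -2.4 2.4
100 198 -6.4 -2.5 2.4
120 186 -6.6 -2.6 2.4
140 187 -5.7 -1.7 3.4
160 158 -4.8 -0.7 3.4
180 128 -3.9 0.2 3.4
```

```bash
python3 - <<'E'
from h import *
O=np.array([*(E0+.295*D-.0015*np.array([-D[1],D[0]])),.037])
p0,r0,_=spoon_pose(O,PSI,0)
arm.line_to([p0[0],p0[1],.11],velocity=.15); arm.hold(.2); f0=arm.sense()["force"]
print(arm.line_to(p0,velocity=.05,f_stop=6)); s=arm.sense(); print(s["tcp_pos"],s["force"]-f0)
arm.gripper_to(0.0); s=arm.sense(); print(s["width"],s["grip_force"],s["force"]-f0)
arm.line_to(p0+[0,0,.006],velocity=.03)
s=arm.sense(); print(s["width"],s["grip_force"],s["force"]-f0,s["time"])
p,d=optics.grab_frame("scene"); cv2.imwrite("pics/gr.png",cv2.resize(p[280:420,290:490,::-1],None,fx=4,fy=4))
p,d=optics.grab_frame("side"); cv2.imwrite("pics/gr2.png",cv2.resize(p[100:250,300:460,::-1],None,fx=4,fy=4))
E
```

```text
False
[ 0.51846092 -0.33283565  0.03230775] [-0.06425245  0.06780781 -0.10042783]
0.22698751622582675 29.867286221536347 [-0.25273275  0.18942756  0.85949925]
0.22846781932768617 29.845204705661672 [-0.33586699  0.38007595 -0.84145454] 22.475
```

View pics/gr2.png

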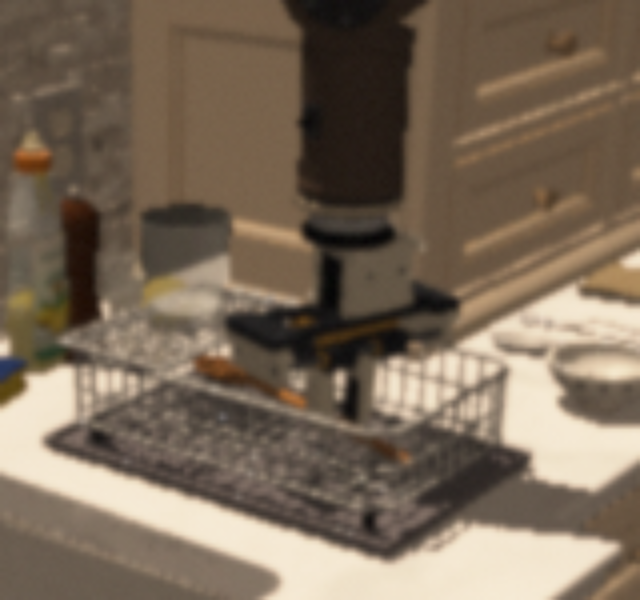

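The spoon is gripped (21 mm opening, 30 N) and clear of the floor, with the gripper clear of the walls. Now tilt it and draw it out handle first.

```bash
python3 - <<'E'
from h import *
O=np.array([*(E0+.295*D-.0015*np.array([-D[1],D[0]])),.043])
f0=arm.sense()["force"]
for deg in (5.5,11,16):
    p,r,d=spoon_pose(O,PSI,np.radians(deg)); hit=arm.line_to(p,r,velocity=.06,f_stop=8)
    s=arm.sense(); print(deg,hit,s["tcp_pos"],(s["force"]-f0).round(2),s["width"])
    if hit: raise SystemExit
for L in (.065,.13):
    hit=arm.line_to(p-L*d,velocity=.08,f_stop=8); s=arm.sense(); print(L,hit,s["tcp_pos"],(s["force"]-f0).round(2),s["width"])
    if hit: raise SystemExit
arm.line_to(p-.13*d+[0,0,.09],velocity=.12); arm.hold(.15); s=arm.sense(); print(s["tcp_pos"],s["width"],s["grip_force"],s["time"])
for n,b in (("scene",(230,430,250,500)),("side",(80,260,280,500))):
    p,d=optics.grab_frame(n); np.savez("pics/o_"+n,p=p,d=d); cv2.imwrite(f"pics/o_{n}.png",p[:,:,::-1])
E
```

```text
5.5 False [ 0.51870017 -0.33290826  0.05705609] [-0.46  0.58  0.26] 0.2255597700589511
11 False [ 0.52032165 -0.33399633  0.07618596] [-0.36  0.6  -0.91] 0.23028082594641952
16 False [ 0.52346477 -0.33603401  0.09349133] [-0.54  0.63 -0.16] 0.22911268281382766
0.065 False [ 0.4717015  -0.30232308  0.11193246] [ 0.58 -0.5  -1.56] 0.2290872897101677
0.13 False [ 0.41956999 -0.26802284  0.12990881] [-0.88 -0.63 -0.8 ] 0.2274833440863085
[ 0.41883783 -0.26763848  0.21921904] 0.23084865034241583 29.840426478949666 26.9333
```

View pics/o_side.png

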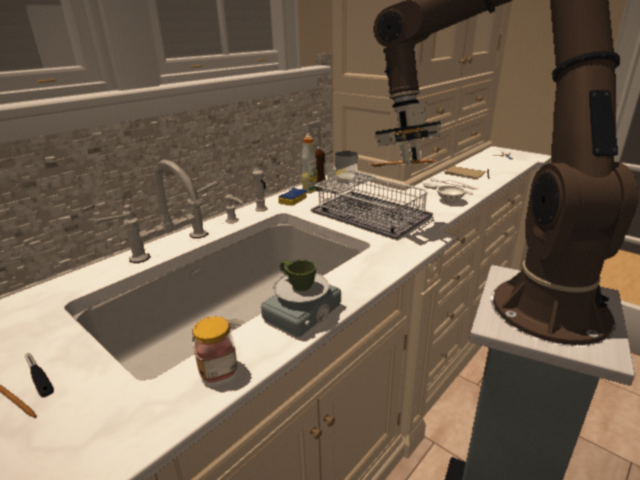

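The side view shows the spoon out of the drainer, held at (375–435,160), and the mug upright on the pan at (300,275). I'll measure the spoon's tilt in the gripper.

```bash
python3 - <<'E'
from h import *
from bench import arm
p,r,d=spoon_pose([0,0,0],PSI,np.radians(16)); tcp=arm.sense()["tcp_pos"]
print("pred bowl end",tcp-p,"handle",tcp-p-.295*d)
for n in("side","scene"):
    f=np.load(f"pics/o_{n}.npz");c=optics.camera_params(n);hsv=cv2.cvtColor(f["p"],cv2.COLOR_RGB2HSV);W=cloud(f["d"],c)
    w=np.nan_to_num(W); m=(hsv[...,0]<20)&(hsv[...,1]>110)&(w[...,2]>.12)&(w[...,2]<.35)&(np.linalg.norm(w[...,:2]-tcp[:2],axis=2)<.25)
    q=W[m]; t=(q-tcp)@np.array([*D,0]); print(n,len(q))
    for a in np.arange(-.12,.24,.04):
        k=(t>a)&(t<a+.04)
        if k.sum()>3: print(" ",a.round(2),k.sum(),np.median(q[k],0).round(4),np.median((q[k]-tcp)[:,:2]@[-D[1],D[0]]).round(4))
E
```

```text
pred bowl end [ 0.58325526 -0.37552826  0.16831099] handle [ 0.34624353 -0.21984065  0.24962401]
side 341
  -0.12 10 [ 0.3476 -0.2161  0.2487] 0.0039
  -0.08 34 [ 0.3712 -0.2324  0.2402] 0.0035
  -0.04 76 [ 0.4099 -0.2516  0.2968] 0.004
  0.0 106 [ 0.4314 -0.263   0.3148] 0.0137
  0.04 42 [ 0.4672 -0.2945  0.2094] 0.0054
  0.08 28 [ 0.5072 -0.3181  0.1946] 0.0051
  0.12 31 [ 0.5427 -0.3248  0.1823] 0.0195
  0.16 14 [ 0.5697 -0.3619  0.1727] 0.0034
scene 635
  -0.12 7 [ 0.3466 -0.2235  0.2493] -0.0029
  -0.08 61 [ 0.3664 -0.2383  0.2456] -0.0047
  -0.04 51 [ 0.3919 -0.2571  0.2389] -0.0066
  0.04 48 [ 0.4717 -0.3091  0.2091] -0.0047
  0.08 64 [ 0.5027 -0.3247  0.1985] -0.001
  0.12 221 [ 0.5413 -0.3409  0.1825] 0.0045
  0.16 182 [ 0.5694 -0.3583  0.1736] 0.0075
```

```bash
python3 - <<'E'
from h import *
t=arm.sense()["tcp_pos"]; arm.line_to(t+[0,0,.09],velocity=.15)
psi=np.radians(50); be=np.array([.511+.0275*np.cos(psi),.2553+.0275*np.sin(psi),.178])
p,r,_=spoon_pose(be,psi,0)
arm.move_ptp(p+[0,0,.12],r); arm.line_to(p,velocity=.08); arm.hold(.5)
s=arm.sense(); print(s["tcp_pos"]-p,s["width"],s["grip_force"],s["time"])
o={}
for n in("side","scene"):
    a,d=optics.grab_frame(n); c=optics.camera_params(n);hsv=cv2.cvtColor(a,cv2.COLOR_RGB2HSV);W=np.nan_to_num(cloud(d,c))
    cv2.imwrite(f"pics/f_{n}.png",cv2.resize(a[150:330,200:440,::-1],None,fx=3,fy=3))
    near=np.linalg.norm(W[...,:2]-be[:2],axis=2)<.12
    m=(hsv[...,0]<20)&(hsv[...,1]>110)&near&(W[...,2]>.14)&(W[...,2]<.23); q=W[m]
    k=np.argsort((q[:,:2]-be[:2])@[np.cos(psi),np.sin(psi)])[-60:]
    print(n,len(q),"bowl med",np.median(q[k],0),"z",np.percentile(q[:,2],[5,95]))
E
```

```text
[ 1.44094028e-05 -1.10230120e-05  3.16192152e-05] 0.23056355859364328 29.845259455178166 31.3917
side 373 bowl med [0.51491788 0.27188321 0.17780961] z [0.17421811 0.1807939 ]
scene 107 bowl med [0.51390338 0.26186504 0.17696212] z [0.17259661 0.18096702]
```

View pics/f_side.png

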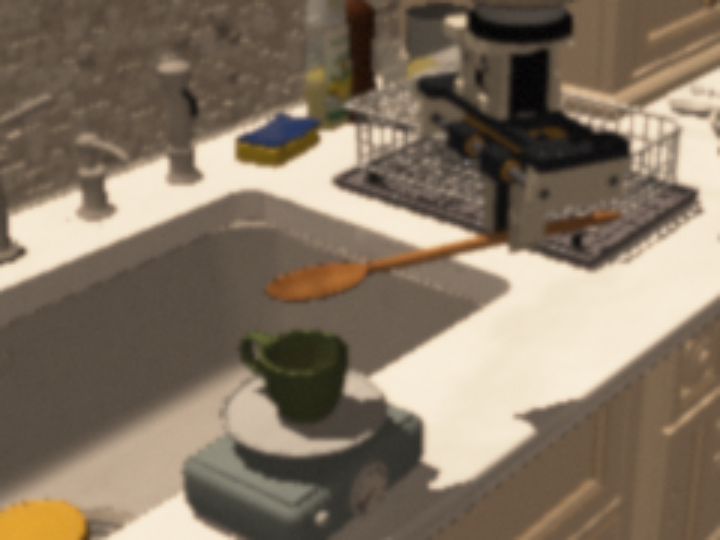

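The spoon's bowl is level over the mug at about (0.513, 0.262, 0.178) and touches nothing, and the mug is upright on the pan. Handing in.

```bash
python3 -c "
from bench import arm
print(arm.close_job())"
```

```text
the job is handed in; nothing more can be done
None
```

I handed the job in at about 31 s of the 58 s allowed, but the hand-in returned no verdict. By my last measurements the mug stands upright and released about 5 mm from the pan's centre, with the spoon held still and level, its bowl within about 1 cm of the mug's centre and about 5 cm above the rim.

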